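# Stage a balm tin and hold the cooling-box lid open

### The job

Get the cooling box ready for a colleague to load: first, with the box still shut, slide the open balm tin that stands by itself in front of the V-shaped stop along the table, without lifting or tipping it, until it sits fully home against both bars of the stop. Then raise the box's hinged lid with the gripper and hold it half open, at 45 degrees from shut (give or take 5); the lid drops if let go, so finish while still holding it there. Leave the loose lid, the timer and the nearest tin to the right of the box where they stand.

Things in the scene. Friction and masses are not known exactly. Their poses are not given: they have to be found in the camera images.
- tin: The tin to slide: a round open balm tin, 70 mm across and 31 mm high, bamboo outside (full width up to 24 mm, a narrower neck of 58 mm above), about 0.06 kg, standing loose on the table nearer the robot than the V stop. Origin at the centre of its underside, z up.
- stop: Fixed V-shaped stop on the table: two aluminium bars, 95 mm long, 12 mm thick, 20 mm high, meeting at 90 degrees, open to the robot (its -x), with 4 mm high screw flanges outside. Origin: on the table at the middle of a fully seated tin; the inner corner is 49.5 mm from it along +x, the inner ends of the bars 67 mm to either side in y and 18 mm to -x. x points into the V, bisecting it.
- seat (a point): The spot on the table where the middle of the tin is when it touches both bars of the stop (same place as the stop's origin).
- box: Fixed plywood cooling box, 140 mm (x) by 200 mm (y) by 60 mm high, with two cells, the one on its -y side already holding a tin. Origin at the centre of its underside; its front (-x) faces the robot; the lid covers its top.
- lid (a joint): Angle of the box's aluminium lid, in rad: 0 shut, growing as its front edge rises; 0.785 is 45 degrees, the end of travel is 1.35. Hinged on the far (+x) upper edge of the box with the axis along the box's y. The lid weighs about 0.3 kg and falls shut by itself.
- lid_handle (a point): Middle of the lid's handle, a round steel bar 11 mm thick and 110 mm long, parallel to the hinge (along the box's y), its axis 35 mm above the lid's upper face on two posts 85 mm apart. With the lid shut it is 110 mm in front (box -x) of the hinge axis and 43 mm higher. It turns with the lid.
- lid_hinge (a point): Point on the lid's hinge axis, middle of the box's far upper edge.
- loose_lid: Bystander: a round bamboo lid, 71 mm across and 17 mm high, lying in front of the box. Origin at the centre of its underside.
- timer: Bystander: a white dial timer, 64 mm across and 38 mm high, to the left. Origin at the centre of its underside.
- side_tin: Bystander: another open balm tin, like the first, to the right of the box (the nearest one there). Origin at the centre of its underside.
Mind the look-alikes: they are no part of the job. Leave any black or purple look-alike of the tin alone.

How it is judged:
By the outcome, as a careful person would: the job done as asked, in the order asked, and still so for the second after the job is handed in, while the arm keeps its last pose, push and grip.
It also fails if it takes over 58 s, if anything falls off the work surface, if the arm or the gripper's body presses on something with over 40 N, if the wrist force passes 120 N, or if a joint passes its speed limit or range.

### The arm

A 6-joint arm with a two-finger parallel gripper is mounted at the origin on a cart in front of the work surface, level with it; the furniture and walls round the work are solid. World frame = base frame: x ahead of the robot, y to its left, z up, the work surface at z = 0. Lengths are in m, angles in rad, forces in N, time in s.
With the tool pointing down it reaches from about 0.25 to 0.725 m from the base axis. Payload 4 kg.
Tool frame: the origin (TCP) lies between the finger pads; the fingertips stand 11 mm ahead of it and the grasp point (between the pads) lies 8 mm behind it (bot.tip_extent is the distance from the TCP to the fingertips, in m); z points along the fingers, y is the line along which they close (so a half turn about z gives the same grasp; the last joint's range is limited). The gripper opens to 85 mm and grips with 20 to 120 N. Pads are 22 mm wide; open, the fingers measure 114 mm over their backs; the gripper's body (76 mm by 85 mm) begins 54 mm behind the grasp point. The pads swing forward as they close: fully open they stand 13 mm farther back than shut.
Start: joints at [1.195, 0.241, 0.005, 1.335, 0, 1.571], TCP at [0.184, 0.465, 0.242] pointing down, gripper open.
Joint ranges: [-2.72, 2.72], [-1.05, 1.87], [-1.09, 1.28], [-1.99, 2.15], [-1.42, 1.44], [-3.14, 3.14]. Speed limits (rad/s): [2.79, 2.79, 3.14, 3.14, 3.14, 3.14].

### API

Orientations are given as a unit quaternion [x, y, z, w].
In Python, from workcell import bot gives the robot as it stands. The module is installed in compiled form; this text tells all that it offers.
- The arm moves only by the tool drive_tool, never from a script. Its argument "rows" is a list of rows, each an object of numbers: "dx", "dy", "dz": the shift along the tool's x, y, z in units of 50 mm (1.0 is 50 mm); "wx", "wy", "wz": the turn, a rotation vector about the tool's x, y, z in units of 5 degrees (1.0 is 5 degrees); "hand": the finger opening in mm, from 0 to 85.4. A call has 1 to 20 rows; each row is the pose to reach, as a shift and turn from the pose commanded when the call began, along the tool's axes at that moment; what a row does not reach only later rows make up. A row lasts 1/10 s, in which the tool goes at most 50 mm and 8.59 degrees, less where a joint would pass 70% of its speed; a pose out of reach is approached as far as the arm can. A call with a gripper value outside its range is refused whole. The fingers move at their own pace and stop on an object; the grip force is fixed at half the most. Time passes only in rows, so rows that repeat a pose let the fingers close. It gives the time, the measured TCP pose, the force, the opening and the grip force at its end, in the units of the state.
- bot.get_obs(): the state, without advancing time (a new reading comes with each control period).
- bot.camera(name): name is "side" or "top"; returns the picture (480x640x3 uint8, red, green, blue); there is no depth.
- bot.get_calibration(name): a dict with "vfov" (degrees; the focal length in pixels is half the picture's height over the tangent of half this angle, whatever the lens; pixels are square), "cx", "cy" (the principal point, pixels), "origin" and "rotation" of the camera in the world. Camera axes: x right, y up, looking along -z (the intrinsics and any distortion apply to the point x, -y, -z); pixel columns grow to the right and rows downward; lengths in m; the calibration is good to about 2 mm. A picture is of the moment at which its call begins. get_calibration takes no time and is no camera call.
- bot.job_done(): hands the job in; it is judged then, once.
Trained networks look in the newest picture that a camera, given by its name, has taken for a name from the list of things; names that differ only in an ending like _2 or _b are one class to them, and where a whole thing is asked for, a point or a joint stands for the part that bears it (a point fixed in the world has none). Each returns a list of dicts, best first, with "score" (0 to 1); they miss things now and then, are a little off and sometimes report something else, mostly with a low value. They report only what shows in the picture. A call takes as long as a camera call. They do not tell look-alikes from the thing itself.
- bot.look_for(camera, thing): "extent" ([centre column, centre row, width, height] in pixels, round what is visible of it).
- bot.outline_of(camera, thing): "region" (480x640 bool, what is visible of it) and "extent" ([centre column, centre row, width, height] in pixels, round what is visible of it).
The state is a dict: "clock": time; "joint_pos": joint angles; "joint_vel": joint speeds; "tau": joint torques, N m; "eef_pos": TCP position; "tool_rot": TCP orientation; "ft_force": force on the tool from outside, world axes, zero at the start; "ft_torque": the same for the moment, N m; "grip_width": finger opening in m; "grasp_force": force on a finger pad.
Only numpy, scipy, OpenCV 4.12 (cv2) and the standard library are available. Lean on these libraries where they do the work, as an engineer would, in place of code of your own. Each camera call takes 0.05 s, during which the arm holds its last target. There are 200 camera calls.

## Working session

There is one attempt and no reset: what is moved stays moved. The work goes in short steps, Python scripts to look and compute and a tool call to move; the robot and the scene stay as the last step left them, time stands still between calls to the robot, and variables do not carry over. Pictures are saved under pics/ and viewed, at most 10 in all, crops included, and the job is handed in when it is done.

Besides the shell and the picture viewer there is one more tool, called after "Emit:" as name(argument=value, ...), one argument or row to a line, values as JSON. drive_tool: Moves the arm, as the interface text tells. Its arguments: {"type":"object","properties":{"rows":{"type":"array","items":{"type":"object","properties":{"dx":{"type":"number"},"dy":{"type":"number"},"dz":{"type":"number"},"wx":{"type":"number"},"wy":{"type":"number"},"wz":{"type":"number"},"hand":{"type":"number"}}}}},"required":["rows"]}

```bash
mkdir -p pics
cat > h.py <<'E'
import numpy as np, cv2
from workcell import bot
from scipy.spatial.transform import Rotation as R
def K(n):
    c=bot.get_calibration(n); f=240/np.tan(np.radians(c['vfov'])/2); return c,f
def px2w(n,u,v,z):
    c,f=K(n); d=np.array(c['rotation'])@np.array([(u-c['cx'])/f,-(v-c['cy'])/f,-1]); o=np.array(c['origin'])
    return o+d*(z-o[2])/d[2]
def w2px(n,p):
    c,f=K(n); q=np.array(c['rotation']).T@(np.array(p)-c['origin']); return np.array([c['cx']-f*q[0]/q[2],c['cy']+f*q[1]/q[2]])
E
python3 - <<'E'
from h import *
for n in('top','side'):
    im=bot.camera(n); cv2.imwrite(f'pics/{n}0.png',im[:,:,::-1]); print(n,bot.get_calibration(n))
    for t in ('tin','stop','box','lid','lid_handle','loose_lid','timer','side_tin'):
        print(t,[(round(d['score'],2),np.round(d['extent']).astype(int).tolist(),px2w(n,*d['extent'][:2],0.0)[:2].round(3).tolist()) for d in bot.look_for(n,t)])
o=bot.get_obs();print(o['clock'],o['eef_pos'],o['tool_rot'],o['ft_force'])
E
```

```text
top {'vfov': 51.18106769655604, 'cx': 325.4545537481744, 'cy': 243.26258411651645, 'origin': array([0.44511834, 0.02606899, 1.36006327]), 'rotation': array([ 0.03392451, -0.02706755, -0.70277597,  0.7100862 ])}Traceback (most recent call last):
  File "<stdin>", line 5, in <module>
  File "h.py", line 7, in px2w
    c,f=K(n); d=np.array(c['rotation'])@np.array([(u-c['cx'])/f,-(v-c['cy'])/f,-1]); o=np.array(c['origin'])
                ~~~~~~~~~~~~~~~~~~~~~~~^~~~~~~~~~~~~~~~~~~~~~~~~~~~~~~~~~~~~~~~~~~~
ValueError: matmul: Input operand 1 has a mismatch in its core dimension 0, with gufunc signature (n?,k),(k,m?)->(n?,m?) (size 3 is different from 4)
```

```bash
sed -i "s/np.array(c\['rotation'\])/R.from_quat(c['rotation']).as_matrix()/" h.py
python3 - <<'E'
from h import *
for n in('top','side'):
    im=bot.camera(n); cv2.imwrite(f'pics/{n}0.png',im[:,:,::-1]); print(n,bot.get_calibration(n))
    for t in ('tin','stop','box','lid','lid_handle','loose_lid','timer','side_tin'):
        print(t,[(round(d['score'],2),np.round(d['extent']).astype(int).tolist(),px2w(n,*d['extent'][:2],0.0)[:2].round(3).tolist()) for d in bot.look_for(n,t)])
o=bot.get_obs();print(o['clock'],o['eef_pos'],o['tool_rot'],o['ft_force'])
E
```

```text
top {'vfov': 51.18106769655604, 'cx': 325.4545537481744, 'cy': 243.26258411651645, 'origin': array([0.44511834, 0.02606899, 1.36006327]), 'rotation': array([ 0.03392451, -0.02706755, -0.70277597,  0.7100862 ])}
tin [(0.88, [299, 233, 27, 28], [0.591, 0.113]), (0.7, [207, 250, 30, 22], [0.54, 0.362]), (0.61, [303, 295, 28, 25], [0.421, 0.099]), (0.6, [259, 270, 22, 25], [0.487, 0.219])]
stop [(0.79, [249, 212, 54, 34], [0.646, 0.25]), (0.3, [353, 298, 28, 25], [0.416, -0.036])]
box [(0.87, [366, 230, 86, 69], [0.6, -0.071])]
lid [(0.79, [365, 233, 85, 69], [0.593, -0.068])]
lid_handle [(0.9, [366, 232, 89, 66], [0.594, -0.069]), (0.65, [470, 257, 25, 26], [0.53, -0.351])]
loose_lid [(0.84, [353, 297, 31, 24], [0.418, -0.036])]
timer [(0.71, [180, 287, 25, 21], [0.44, 0.434])]
side_tin [(0.63, [473, 256, 29, 29], [0.532, -0.36])]
side {'vfov': 44.84938975814792, 'cx': 312.6345352707407, 'cy': 238.57603821483184, 'origin': array([-0.26392135,  1.16271507,  1.08503221]), 'rotation': array([-0.14164614,  0.4395474 ,  0.84408954, -0.27248357])}
tin [(0.94, [282, 275, 24, 16], [0.605, 0.112]), (0.87, [244, 328, 27, 25], [0.548, 0.35]), (0.84, [294, 308, 28, 23], [0.487, 0.209]), (0.29, [305, 238, 28, 34], [0.662, -0.083])]
stop [(0.76, [242, 296, 44, 40], [0.639, 0.252])]
box [(0.78, [305, 243, 33, 50], [0.647, -0.059])]
lid [(0.68, [302, 238, 28, 30], [0.672, -0.076])]
lid_handle [(0.55, [302, 236, 34, 32], [0.68, -0.087])]
loose_lid [(0.69, [366, 273, 18, 20], [0.406, -0.043])]
timer [(0.63, [256, 361, 28, 26], [0.444, 0.42])]
side_tin []
1.0 [0.18351563 0.46511692 0.2423052 ] [ 1.86806605e-01  9.82396708e-01  1.82644842e-05 -1.61145814e-06] [-0.4785438   0.32092167 -0.21351079]
```

View pics/top0.png

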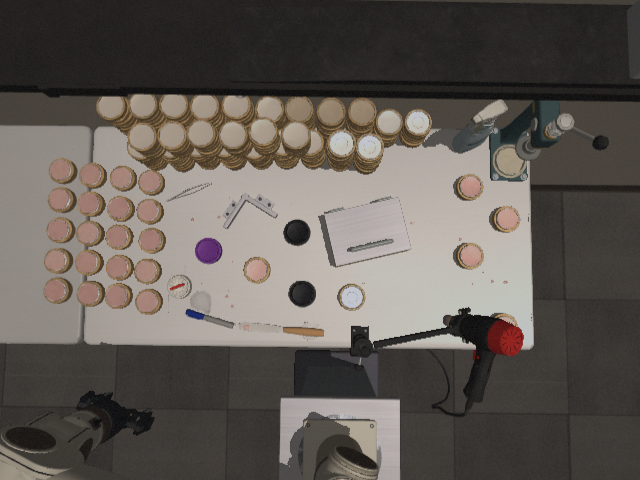

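View pics/side0.png

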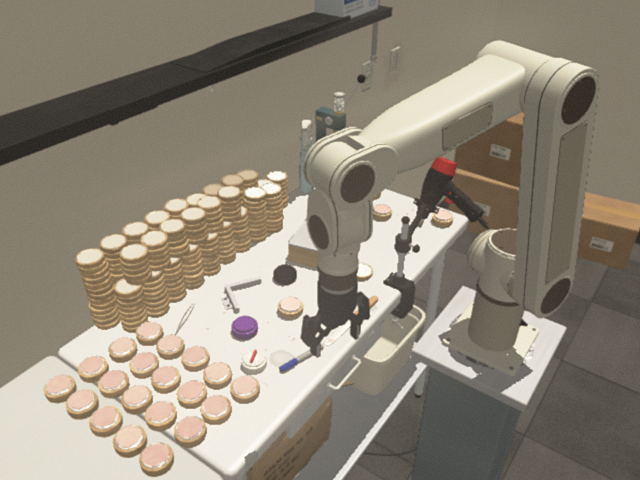

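The pictures show four tin-like things near the stop in the top view: pink open tin (257,270), purple (207,250), and black (298,232) and (302,295). The pink/bamboo one at (257,270) fits: it stands alone on the robot's side of the V (249,212). The box is at (366,230), the loose lid at (352,297), the timer at (180,287) and the side tin at (470,257). I'll confirm with an enlarged crop.

Run:
```python
from h import *
im=cv2.imread('pics/top0.png')
a=cv2.resize(im[185:290,200:320],None,fx=5,fy=5,interpolation=cv2.INTER_CUBIC);cv2.imwrite('pics/c1.png',a)
b=cv2.resize(im[190:275,310:420],None,fx=7,fy=7,interpolation=cv2.INTER_CUBIC);cv2.imwrite('pics/c2.png',b)
for n in('top','side'):
  bot.camera(n)
  for t in('tin','stop','lid_handle','box'):
    for d in bot.outline_of(n,t):
      r=d['region'];ys,xs=np.nonzero(r)
      print(n,t,round(d['score'],2),np.round(d['extent'],1),'cen',xs.mean().round(1),ys.mean().round(1),px2w(n,xs.mean(),ys.mean(),.015).round(4),cv2.minAreaRect(np.c_[xs,ys].astype(np.float32)))
```

```text
top tin 0.94 [303.  293.6  27.2  24.2] cen 302.6 293.5 [0.4262 0.0993 0.015 ] ((303.0, 293.5), (23.0, 24.0), 90.0)
top tin 0.9 [256.6 270.9  25.3  26.7] cen 256.4 270.0 [0.4874 0.2244 0.015 ] ((256.5000305175781, 270.0000305175781), (24.59674644470215, 27.72724151611328), 63.43495178222656)
top tin 0.85 [297.4 231.7  26.   29.5] cen 296.9 232.5 [0.5898 0.1172 0.015 ] ((296.5, 232.5), (25.0, 25.0), 90.0)
top tin 0.77 [207.  252.8  27.6  25. ] cen 208.4 250.6 [0.5385 0.3552 0.015 ] ((208.5, 250.5), (27.0, 27.0), 90.0)
top stop 0.61 [251.  212.7  52.3  36.5] cen 247.9 208.0 [0.6555 0.2514 0.015 ] ((247.4188995361328, 208.267822265625), (29.338396072387695, 53.793575286865234), 77.59258270263672)
top stop 0.21 [257.7 271.4  22.2  28.4] cen 256.9 269.6 [0.4886 0.2231 0.015 ] ((257.0000305175781, 269.5000305175781), (24.748737335205078, 26.16295051574707), 45.0)
top lid_handle 0.87 [367.4 232.3  90.8  70.4] cen 367.1 231.1 [ 0.5954 -0.0722  0.015 ] ((367.2764892578125, 230.9940948486328), (55.42573165893555, 78.42035675048828), 77.47119140625)
top box 0.8 [365.2 230.3  86.2  67.8] cen 366.
[... 450 characters left out ...]
307.5), (25.0, 26.0), 90.0)
side stop 0.61 [242.9 294.3  39.5  38.4] cen 236.7 292.1 [0.649 0.263 0.015] ((238.1341552734375, 289.3385314941406), (26.811878204345703, 44.46302795410156), 35.90972137451172)
side stop 0.15 [303.2 239.3  29.6  29.8] cen 302.0 238.8 [ 0.6563 -0.057   0.015 ] ((299.51287841796875, 240.0334930419922), (30.441421508789062, 24.33877944946289), 68.96248626708984)
side lid_handle 0.94 [303.3 236.2  35.4  29.2] cen 302.5 238.6 [ 0.6556 -0.0587  0.015 ] ((299.83282470703125, 239.4801788330078), (30.070764541625977, 22.76947593688965), 70.20112609863281)
side box 0.71 [304.3 244.7  31.8  54.4] cen 302.4 248.1 [ 0.6246 -0.0167  0.015 ] ((303.0, 244.0), (46.0, 30.0), 90.0)
```

View pics/c1.png

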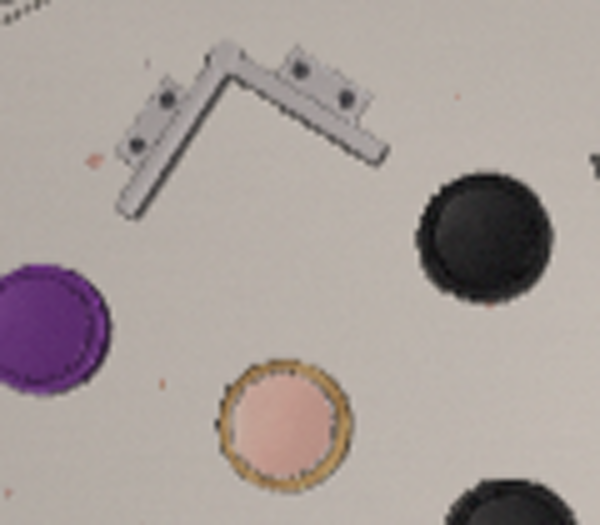

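View pics/c2.png

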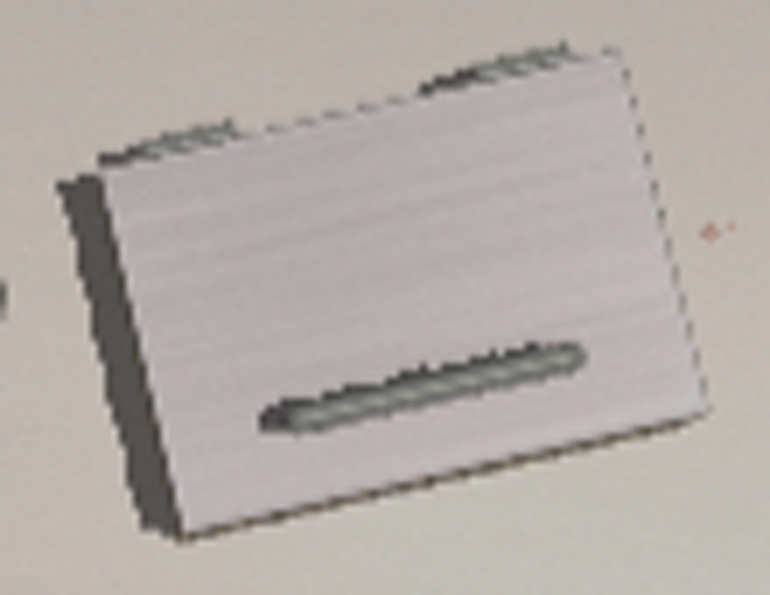

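The crops confirm that the pink open bamboo tin at (257,270) is the one, and that the V's inner corner is near (246,199). The box is shut; its handle runs from (347,249) to (393,240). Next: fit the model poses.

```bash
cat > fit.py <<'E'
from h import *
from scipy.optimize import least_squares
def c1(x,y): return np.array([(x+.5)/5-.5+200,(y+.5)/5-.5+185])
def c2(x,y): return np.array([(x+.5)/7-.5+310,(y+.5)/7-.5+190])
def pose(p,l):
    c,s=np.cos(p[2]),np.sin(p[2]); return [p[0]+c*l[0]-s*l[1],p[1]+s*l[0]+c*l[1],l[2]]
def fit(pts,x0):
    r=least_squares(lambda p:np.concatenate([w2px('top',pose(p,l))-u for l,u in pts]),x0); print(r.x.round(4),np.degrees(r.x[2]).round(2),'res',np.abs(r.fun).max().round(2)); return r.x
o=12/np.sqrt(2)
stop=fit([((.0495,0,.02),c1(230,71)),((.0495+2*o,0,.02),c1(226,40)),((-.0177+o,.0672+o,.02),c1(115,208)),((-.0177+o,-.0672-o,.02),c1(388,150)),((-.0177,.0672,0),c1(139,217)),((-.0177,-.0672,0),c1(375,166))],[.63,.25,0])
zl=.068
box=fit([((.07,.1,zl),c2(103,172)),((.07,-.1,zl),c2(615,50)),((-.07,-.1,zl),c2(708,408)),((-.07,.1,zl),c2(183,538))],[.6,-.07,0])
tin=px2w('top',*c1(285,426),.027)
print('tin top',tin)
print('handle axis pts',px2w('top',*c2(265,418),.103),px2w('top',*c2(580,355),.103), 'pred',pose(box,(-.04,.055,.103)),pose(box,(-.04,-.055,.103)),'mid',pose(box,(-.04,0,.103)))
print('hinge',pose(box,(.07,0,.06)))
E
python3 fit.py
```

```text
[-0.3663  0.104   0.1291] 7.4 res 2857.93
[ 0.5894 -0.0682  0.2453] 14.05 res 1.05
tin top [0.48765172 0.22211293 0.027     ]
handle axis pts [ 0.53913999 -0.01655628  0.103     ] [ 0.56298409 -0.12957621  0.103     ] pred [np.float64(0.5372310040167068), np.float64(-0.024565159086925643), 0.103] [np.float64(0.5639407056123062), np.float64(-0.13127313367492927), 0.103] mid [np.float64(0.5505858548145065), np.float64(-0.07791914638092745), 0.103]
hinge [np.float64(0.6572938294025101), np.float64(-0.05120944478532792), 0.06]
```

```bash
sed -i "s/,x0); print/,x0,method='lm',x_scale=[.1,.1,.3]); print/" fit.py
cat >> fit.py <<'E'
im=cv2.resize(cv2.imread('pics/top0.png')[185:290,200:320],None,fx=5,fy=5,interpolation=cv2.INTER_CUBIC)
g=lambda P:tuple(int(v) for v in ((w2px('top',P)-[200,185]+.5)*5-.5))
L=[(.0495,0),(-.0177,.0672),(-.0177+o,.0672+o),(.0495+2*o,0),(-.0177+o,-.0672-o),(-.0177,-.0672)]
for z,col in((0,(0,0,255)),(.02,(0,255,0))):
    cv2.polylines(im,[np.array([g(pose(stop,(*l,z))) for l in L])],True,col,1)
for z,r,col in((0,.035,(0,0,255)),(.024,.035,(0,255,0)),(0.031,.029,(255,0,0))):
    for C in (tin,stop):
        cv2.polylines(im,[np.array([g((C[0]+r*np.cos(a),C[1]+r*np.sin(a),z)) for a in np.linspace(0,6.28,40)])],True,col,1)
cv2.imwrite('pics/c3.png',im)
E
python3 fit.py
```

```text
[-0.3663  0.104   0.1291] 7.4 res 2857.94
[ 0.5894 -0.0682  0.2453] 14.05 res 1.05
tin top [0.48765172 0.22211293 0.027     ]
handle axis pts [ 0.53913999 -0.01655628  0.103     ] [ 0.56298409 -0.12957621  0.103     ] pred [np.float64(0.5372310039959457), np.float64(-0.024565159111803278), 0.103] [np.float64(0.5639407056424562), np.float64(-0.13127313368706356), 0.103] mid [np.float64(0.550585854819201), np.float64(-0.07791914639943343), 0.103]
hinge [np.float64(0.6572938293944612), np.float64(-0.05120944475292297), 0.06]
```

View pics/c3.png

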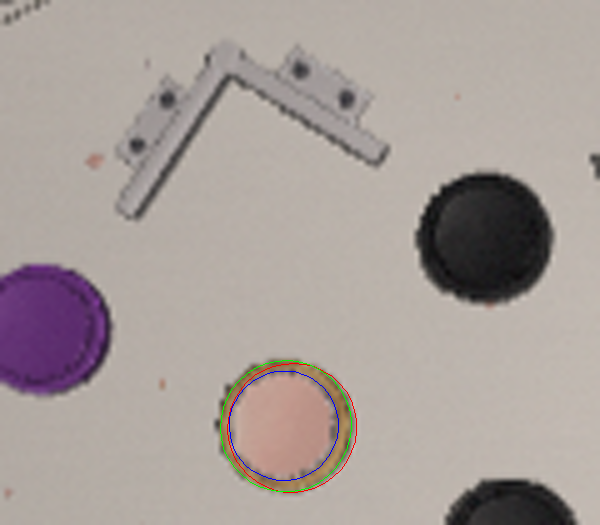

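The tin overlay fits well. The stop fit failed because of a mm/m slip (12 should be 0.012), which I'm fixing.

```bash
sed -i "s/^o=12/o=.012/;s#pics/c3#pics/c4#" fit.py
cat >> fit.py <<'E'
d=stop[:2]-tin[:2]; print('tin->seat',d,np.hypot(*d),np.degrees(np.arctan2(d[1],d[0])))
E
python3 fit.py
```

```text
[0.6318 0.2468 0.2169] 12.43 res 0.92
[ 0.5894 -0.0682  0.2453] 14.05 res 1.05
tin top [0.48765172 0.22211293 0.027     ]
handle axis pts [ 0.53913999 -0.01655628  0.103     ] [ 0.56298409 -0.12957621  0.103     ] pred [np.float64(0.5372310039959457), np.float64(-0.024565159111803278), 0.103] [np.float64(0.5639407056424562), np.float64(-0.13127313368706356), 0.103] mid [np.float64(0.550585854819201), np.float64(-0.07791914639943343), 0.103]
hinge [np.float64(0.6572938293944612), np.float64(-0.05120944475292297), 0.06]
tin->seat [0.14411578 0.0246979 ] 0.14621677060781013 9.724620618796651
```

View pics/c4.png

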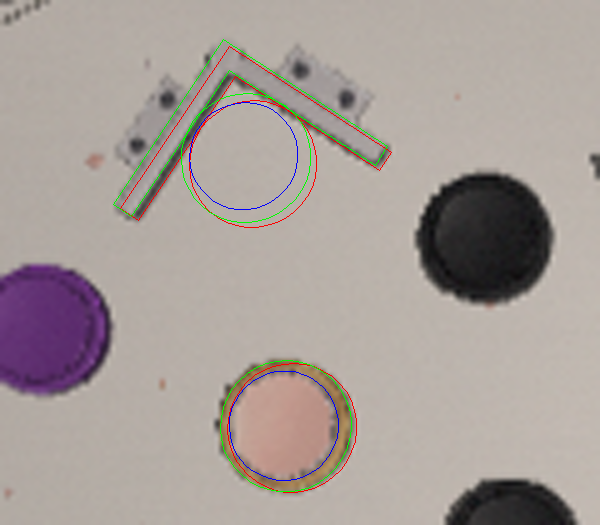

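The overlay matches the stop and the tin. The seat is at about (0.632, 0.247), so the push is 146 mm at 9.7°. Next: plan the approach.

```bash
cat >> h.py <<'E'
def plan(p,yaw=None):
    "row to world point p with tool pointing down, tool y at yaw deg"
    o=bot.get_obs(); r=R.from_quat(o['tool_rot']); d=r.inv().apply(np.array(p)-o['eef_pos'])/.05
    w=np.zeros(3)
    if yaw is not None:
        a=np.radians(yaw); ty=np.array([np.cos(a),np.sin(a),0]); tz=np.array([0,0,-1.]); M=np.c_[np.cross(ty,tz),ty,tz]
        w=(r.inv()*R.from_matrix(M)).as_rotvec()*180/np.pi/5
    print('d',d.round(3),'w',w.round(2))
def st():
    o=bot.get_obs(); print('t',round(o['clock'],2),'p',np.round(o['eef_pos'],4),'F',np.round(o['ft_force'],1),'w',round(o['grip_width'],4),'tip',bot.tip_extent,'j',np.round(o['joint_pos'],2))
E
python3 - <<'E'
from h import *
st(); plan((.4285,.212,.15),99.7); plan((.4285,.212,.02),99.7)
E
```

```text
t 1.5 p [0.1835 0.4651 0.2423] F [-0.1  0.5 -1.5] w 0.0856 tip 0.011 j [ 1.2   0.24  0.01  1.34 -0.    1.57]
d [-6.415 -2.911  1.846] w [ 0.    0.   -6.25]
d [-6.415 -2.911  4.446] w [ 0.    0.   -6.25]
```

Emit:
drive_tool(
  rows=[
    {"dx": -1.6,"dy": -0.75,"dz": 0.4,"wz": -1.6,"hand": 20},
    {"dx": -3.2,"dy": -1.45,"dz": 0.9,"wz": -3.2,"hand": 20},
    {"dx": -4.8,"dy": -2.2,"dz": 1.4,"wz": -4.8,"hand": 20},
    {"dx": -6.4,"dy": -2.9,"dz": 1.85,"wz": -6.25,"hand": 20},
    {"dx": -6.4,"dy": -2.9,"dz": 1.85,"wz": -6.25,"hand": 20},
    {"dx": -6.4,"dy": -2.9,"dz": 1.85,"wz": -6.25,"hand": 20},
    {"dx": -6.4,"dy": -2.9,"dz": 1.85,"wz": -6.25,"hand": 20},
    {"dx": -6.4,"dy": -2.9,"dz": 1.85,"wz": -6.25,"hand": 20},
    {"dx": -6.4,"dy": -2.9,"dz": 1.85,"wz": -6.25,"hand": 20},
    {"dx": -6.4,"dy": -2.9,"dz": 1.85,"wz": -6.25,"hand": 20},
  ],
)

```text
invalid input at $.rows[0]: expected keys dx, dy, dz, wx, wy, wz, hand
```

Run:
```python
from h import *
st(); plan((.4285,.212,.02),99.7)
```

```text
t 1.5 p [0.1835 0.4651 0.2423] F [-0.1  0.5 -1.5] w 0.0856 tip 0.011 j [ 1.2   0.24  0.01  1.34 -0.    1.57]
d [-6.415 -2.911  4.446] w [ 0.    0.   -6.25]
```

Emit:
drive_tool(
  rows=[
    {"dx": -6.4,"dy": -2.9,"dz": 1.85,"wx": 0,"wy": 0,"wz": -6.25,"hand": 20},
    {"dx": -6.4,"dy": -2.9,"dz": 1.85,"wx": 0,"wy": 0,"wz": -6.25,"hand": 20},
    {"dx": -6.4,"dy": -2.9,"dz": 1.85,"wx": 0,"wy": 0,"wz": -6.25,"hand": 20},
    {"dx": -6.4,"dy": -2.9,"dz": 1.85,"wx": 0,"wy": 0,"wz": -6.25,"hand": 20},
    {"dx": -6.4,"dy": -2.9,"dz": 1.85,"wx": 0,"wy": 0,"wz": -6.25,"hand": 20},
    {"dx": -6.4,"dy": -2.9,"dz": 1.85,"wx": 0,"wy": 0,"wz": -6.25,"hand": 20},
    {"dx": -6.4,"dy": -2.9,"dz": 1.85,"wx": 0,"wy": 0,"wz": -6.25,"hand": 20},
    {"dx": -6.4,"dy": -2.9,"dz": 1.85,"wx": 0,"wy": 0,"wz": -6.25,"hand": 20},
    {"dx": -6.4,"dy": -2.9,"dz": 1.85,"wx": 0,"wy": 0,"wz": -6.25,"hand": 20},
    {"dx": -6.4,"dy": -2.9,"dz": 1.85,"wx": 0,"wy": 0,"wz": -6.25,"hand": 20},
    {"dx": -6.4,"dy": -2.9,"dz": 1.85,"wx": 0,"wy": 0,"wz": -6.25,"hand": 20},
    {"dx": -6.4,"dy": -2.9,"dz": 1.85,"wx": 0,"wy": 0,"wz": -6.25,"hand": 20},
  ],
)

```text
clock: 2.7
eef_pos: [0.4274, 0.2138, 0.1502]
tool_rot: [-0.086, 0.996, 0.0, 0.0]
ft_force: [-0.5, 0.0, 0.1]
grip_width: 0.0202
grasp_force: 0.0
```

Run:
```python
from h import *
st(); plan((.4285,.212,.02),99.7)
```

```text
t 2.7 p [0.4274 0.2138 0.1502] F [-0.5  0.   0.1] w 0.0202 tip 0.011 j [ 0.46  0.26 -0.22  1.09  0.    0.29]
d [-0.013 -0.041  2.605] w [0.   0.01 0.03]
```

Emit:
drive_tool(
  rows=[
    {"dx": 0,"dy": -0.04,"dz": 0.8,"wx": 0,"wy": 0,"wz": 0,"hand": 20},
    {"dx": 0,"dy": -0.04,"dz": 1.6,"wx": 0,"wy": 0,"wz": 0,"hand": 20},
    {"dx": 0,"dy": -0.04,"dz": 2.3,"wx": 0,"wy": 0,"wz": 0,"hand": 20},
    {"dx": 0,"dy": -0.04,"dz": 2.58,"wx": 0,"wy": 0,"wz": 0,"hand": 20},
    {"dx": 0,"dy": -0.04,"dz": 2.58,"wx": 0,"wy": 0,"wz": 0,"hand": 20},
    {"dx": 0,"dy": -0.04,"dz": 2.58,"wx": 0,"wy": 0,"wz": 0,"hand": 20},
  ],
)

```text
clock: 3.3
eef_pos: [0.4283, 0.2118, 0.0214]
tool_rot: [-0.086, 0.996, 0.0, 0.0]
ft_force: [0.5, 0.1, 0.0]
grip_width: 0.0204
grasp_force: 0.0
```

Emit:
drive_tool(
  rows=[
    {"dx": -0.1,"dy": 0,"dz": 0,"wx": 0,"wy": 0,"wz": 0,"hand": 20},
    {"dx": -0.2,"dy": 0,"dz": 0,"wx": 0,"wy": 0,"wz": 0,"hand": 20},
    {"dx": -0.27,"dy": 0,"dz": 0,"wx": 0,"wy": 0,"wz": 0,"hand": 20},
    {"dx": -0.34,"dy": 0,"dz": 0,"wx": 0,"wy": 0,"wz": 0,"hand": 20},
    {"dx": -0.42,"dy": 0,"dz": 0,"wx": 0,"wy": 0,"wz": 0,"hand": 20},
    {"dx": -0.5,"dy": 0,"dz": 0,"wx": 0,"wy": 0,"wz": 0,"hand": 20},
    {"dx": -0.65,"dy": 0,"dz": 0,"wx": 0,"wy": 0,"wz": 0,"hand": 20},
    {"dx": -0.8,"dy": 0,"dz": 0,"wx": 0,"wy": 0,"wz": 0,"hand": 20},
    {"dx": -0.95,"dy": 0,"dz": 0,"wx": 0,"wy": 0,"wz": 0,"hand": 20},
    {"dx": -1.1,"dy": 0,"dz": 0,"wx": 0,"wy": 0,"wz": 0,"hand": 20},
    {"dx": -1.25,"dy": 0,"dz": 0,"wx": 0,"wy": 0,"wz": 0,"hand": 20},
    {"dx": -1.4,"dy": 0,"dz": 0,"wx": 0,"wy": 0,"wz": 0,"hand": 20},
    {"dx": -1.55,"dy": 0,"dz": 0,"wx": 0,"wy": 0,"wz": 0,"hand": 20},
    {"dx": -1.7,"dy": 0,"dz": 0,"wx": 0,"wy": 0,"wz": 0,"hand": 20},
    {"dx": -1.85,"dy": 0,"dz": 0,"wx": 0,"wy": 0,"wz": 0,"hand": 20},
    {"dx": -2.0,"dy": 0,"dz": 0,"wx": 0,"wy": 0,"wz": 0,"hand": 20},
    {"dx": -2.1,"dy": 0,"dz": 0,"wx": 0,"wy": 0,"wz": 0,"hand": 20},
    {"dx": -2.2,"dy": 0,"dz": 0,"wx": 0,"wy": 0,"wz": 0,"hand": 20},
    {"dx": -2.25,"dy": 0,"dz": 0,"wx": 0,"wy": 0,"wz": 0,"hand": 20},
    {"dx": -2.25,"dy": 0,"dz": 0,"wx": 0,"wy": 0,"wz": 0,"hand": 20},
  ],
)

```text
clock: 5.3
eef_pos: [0.5396, 0.2299, 0.0208]
tool_rot: [-0.085, 0.996, 0.0, 0.0]
ft_force: [0.3, -0.4, 0.5]
grip_width: 0.0198
grasp_force: 0.0
```

Run:
```python
from h import *
st()
for n in('top','side'):
  im=bot.camera(n);cv2.imwrite(f'pics/{n}1.png',im[:,:,::-1])
  for d in bot.look_for(n,'tin'): print(n,round(d['score'],2),np.round(d['extent'],1),px2w(n,*d['extent'][:2],.02).round(3))
u,v=w2px('top',(.57,.235,.02)).astype(int); u2,v2=w2px('side',(.57,.235,.02)).astype(int)
cv2.imwrite('pics/m1.png',np.hstack([cv2.resize(cv2.imread(f'pics/{n}1.png')[b-45:b+45,a-45:a+45],(400,400),interpolation=cv2.INTER_CUBIC) for n,a,b in(('top',u,v),('side',u2,v2))]))
```

```text
t 5.3 p [0.5396 0.2299 0.0208] F [ 0.3 -0.4  0.5] w 0.0198 tip 0.011 j [ 0.4   0.59 -0.08  0.9  -0.    0.23]
top 0.71 [303.2 293.7  30.3  25.2] [0.426 0.097 0.02 ]
top 0.6 [259.9 231.1  15.2  25.9] [0.592 0.217 0.02 ]
top 0.56 [296.9 232.3  29.5  26. ] [0.59  0.117 0.02 ]
side 0.88 [243.8 328.2  29.7  22.6] [0.532 0.365 0.02 ]
side 0.78 [259.7 298.1  19.6  24.1] [0.576 0.249 0.02 ]
side 0.73 [289.2 274.1  12.7  18.4] [0.575 0.116 0.02 ]
side 0.58 [336.4 292.4  20.4  23.5] [0.416 0.104 0.02 ]
side 0.32 [383.4 211.6  25.7  20.5] [ 0.523 -0.344  0.02 ]
```

View pics/m1.png

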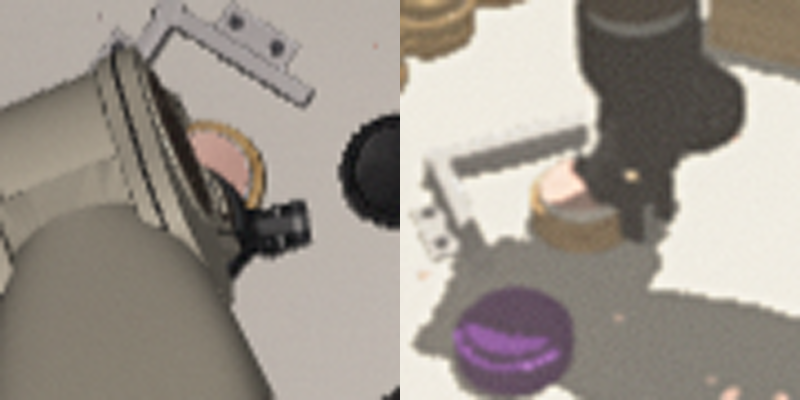

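The tin stays upright and is moving ahead of the fingers towards the V. I'll continue in the cradle, then close the fingers for the final compliant push.

Emit:
drive_tool(
  rows=[
    {"dx": -0.1,"dy": 0,"dz": 0,"wx": 0,"wy": 0,"wz": 0,"hand": 20},
    {"dx": -0.2,"dy": 0,"dz": 0,"wx": 0,"wy": 0,"wz": 0,"hand": 20},
    {"dx": -0.3,"dy": 0,"dz": 0,"wx": 0,"wy": 0,"wz": 0,"hand": 20},
    {"dx": -0.4,"dy": 0,"dz": 0,"wx": 0,"wy": 0,"wz": 0,"hand": 20},
    {"dx": -0.5,"dy": 0,"dz": 0,"wx": 0,"wy": 0,"wz": 0,"hand": 20},
    {"dx": -0.6,"dy": 0,"dz": 0,"wx": 0,"wy": 0,"wz": 0,"hand": 20},
    {"dx": -0.65,"dy": 0,"dz": 0,"wx": 0,"wy": 0,"wz": 0,"hand": 20},
    {"dx": -0.7,"dy": 0,"dz": 0,"wx": 0,"wy": 0,"wz": 0,"hand": 20},
    {"dx": -0.7,"dy": 0,"dz": 0,"wx": 0,"wy": 0,"wz": 0,"hand": 20},
    {"dx": -0.5,"dy": 0,"dz": 0,"wx": 0,"wy": 0,"wz": 0,"hand": 20},
    {"dx": -0.5,"dy": 0,"dz": 0,"wx": 0,"wy": 0,"wz": 0,"hand": 0},
    {"dx": -0.5,"dy": 0,"dz": 0,"wx": 0,"wy": 0,"wz": 0,"hand": 0},
    {"dx": -0.5,"dy": 0,"dz": 0,"wx": 0,"wy": 0,"wz": 0,"hand": 0},
    {"dx": -0.5,"dy": 0,"dz": 0,"wx": 0,"wy": 0,"wz": 0,"hand": 0},
  ],
)

```text
clock: 6.9
eef_pos: [0.5643, 0.2341, 0.0209]
tool_rot: [-0.085, 0.996, 0.0, 0.0]
ft_force: [0.3, -0.1, -0.4]
grip_width: 0.0
grasp_force: 0.0
```

Run:
```python
from h import *
st(); plan((.5865,.239,.021),102.4)
```

```text
t 6.9 p [0.5643 0.2341 0.0209] F [ 0.3 -0.1 -0.4] w 0.0 tip 0.011 j [ 0.39  0.63 -0.    0.94 -0.    0.22]
d [-0.455  0.021 -0.001] w [ 0.    0.01 -0.54]
```

Push slowly to just short of home while watching the force (turn to 102.4° on the way).

Emit:
drive_tool(
  rows=[
    {"dx": -0.08,"dy": 0.02,"dz": 0,"wx": 0,"wy": 0,"wz": -0.54,"hand": 0},
    {"dx": -0.15,"dy": 0.02,"dz": 0,"wx": 0,"wy": 0,"wz": -0.54,"hand": 0},
    {"dx": -0.2,"dy": 0.02,"dz": 0,"wx": 0,"wy": 0,"wz": -0.54,"hand": 0},
    {"dx": -0.25,"dy": 0.02,"dz": 0,"wx": 0,"wy": 0,"wz": -0.54,"hand": 0},
    {"dx": -0.3,"dy": 0.02,"dz": 0,"wx": 0,"wy": 0,"wz": -0.54,"hand": 0},
    {"dx": -0.34,"dy": 0.02,"dz": 0,"wx": 0,"wy": 0,"wz": -0.54,"hand": 0},
    {"dx": -0.38,"dy": 0.02,"dz": 0,"wx": 0,"wy": 0,"wz": -0.54,"hand": 0},
    {"dx": -0.42,"dy": 0.02,"dz": 0,"wx": 0,"wy": 0,"wz": -0.54,"hand": 0},
    {"dx": -0.42,"dy": 0.02,"dz": 0,"wx": 0,"wy": 0,"wz": -0.54,"hand": 0},
  ],
)

```text
clock: 7.8
eef_pos: [0.5848, 0.2386, 0.0208]
tool_rot: [-0.108, 0.994, 0.0, 0.0]
ft_force: [0.3, 0.2, -0.3]
grip_width: -0.0001
grasp_force: 0.0
```

Emit:
drive_tool(
  rows=[
    {"dx": -0.02,"dy": 0,"dz": 0,"wx": 0,"wy": 0,"wz": 0,"hand": 0},
    {"dx": -0.04,"dy": 0,"dz": 0,"wx": 0,"wy": 0,"wz": 0,"hand": 0},
    {"dx": -0.04,"dy": 0,"dz": 0,"wx": 0,"wy": 0,"wz": 0,"hand": 0},
  ],
)

```text
clock: 8.1
eef_pos: [0.5854, 0.2389, 0.0207]
tool_rot: [-0.108, 0.994, -0.0, -0.001]
ft_force: [-3.8, 0.2, 2.2]
grip_width: 0.0003
grasp_force: 1.7
```

Run:
```python
from h import *
st()
for n in('top','side'):
  bot.camera(n)
  for d in bot.look_for(n,'tin'): print(n,round(d['score'],2),np.round(d['extent'],1),px2w(n,*d['extent'][:2],.02).round(3))
```

```text
t 8.1 p [0.5854 0.2389 0.0207] F [-3.8  0.2  2.2] w 0.0003 tip 0.011 j [0.39 0.67 0.07 0.97 0.   0.17]
top 0.88 [297.9 232.6  27.9  28. ] [0.589 0.114 0.02 ]
top 0.64 [254.6 212.5  15.4  21. ] [0.642 0.232 0.02 ]
top 0.64 [197.4 251.7  10.1  16.2] [0.535 0.383 0.02 ]
top 0.61 [303.2 293.9  31.2  25.9] [0.425 0.097 0.02 ]
side 0.7 [335.9 291.2  23.7  22. ] [0.42 0.1  0.02]
side 0.67 [244.3 328.6  26.2  27.9] [0.53  0.366 0.02 ]
side 0.67 [283.6 274.3  24.7  22.8] [0.587 0.126 0.02 ]
```

Emit:
drive_tool(
  rows=[
    {"dx": -0.02,"dy": 0,"dz": 0,"wx": 0,"wy": 0,"wz": 0,"hand": 0},
    {"dx": -0.04,"dy": 0,"dz": 0,"wx": 0,"wy": 0,"wz": 0,"hand": 0},
    {"dx": -0.04,"dy": 0,"dz": 0,"wx": 0,"wy": 0,"wz": 0,"hand": 0},
  ],
)

```text
clock: 8.6
eef_pos: [0.5857, 0.239, 0.0207]
tool_rot: [-0.108, 0.994, -0.0, -0.003]
ft_force: [-9.5, -1.8, 6.6]
grip_width: 0.0002
grasp_force: 4.7
```

Both components of the force point straight back along the bisector while the tin hardly moves, so it looks home. I'll back off horizontally, rise, and check with pictures.

Emit:
drive_tool(
  rows=[
    {"dx": 0.1,"dy": 0,"dz": 0,"wx": 0,"wy": 0,"wz": 0,"hand": 0},
    {"dx": 0.5,"dy": 0,"dz": 0,"wx": 0,"wy": 0,"wz": 0,"hand": 0},
    {"dx": 1.1,"dy": 0,"dz": 0,"wx": 0,"wy": 0,"wz": 0,"hand": 0},
    {"dx": 1.1,"dy": 0,"dz": 0,"wx": 0,"wy": 0,"wz": 0,"hand": 0},
    {"dx": 1.5,"dy": 0,"dz": -1,"wx": 0,"wy": 0,"wz": 0,"hand": 40},
    {"dx": 2,"dy": 0,"dz": -2,"wx": 0,"wy": 0,"wz": 0,"hand": 40},
    {"dx": 3,"dy": 0,"dz": -3,"wx": 0,"wy": 0,"wz": 0,"hand": 40},
    {"dx": 3.5,"dy": 0,"dz": -4,"wx": 0,"wy": 0,"wz": 0,"hand": 40},
    {"dx": 3.5,"dy": 0,"dz": -4,"wx": 0,"wy": 0,"wz": 0,"hand": 40},
  ],
)

```text
clock: 9.5
eef_pos: [0.418, 0.2021, 0.2242]
tool_rot: [-0.108, 0.994, 0.001, 0.003]
ft_force: [1.3, 0.4, -0.1]
grip_width: 0.0401
grasp_force: 0.0
```

```bash
cat > fin.py <<'E'
from h import *
st()
S=np.array([.6318,.2468])
for n in('top','side'):
  im=bot.camera(n);cv2.imwrite(f'pics/{n}2.png',im[:,:,::-1])
  for d in bot.look_for(n,'tin'): 
    p=px2w(n,*d['extent'][:2],.02)
    if np.hypot(*(p[:2]-S))<.03: print(n,round(d['score'],2),np.round(d['extent'],1),p.round(4))
T=[];
for n in('top','side'):
  u,v=w2px(n,(*S,.02)).astype(int); im=cv2.imread(f'pics/{n}2.png')[v-27:v+27,u-27:u+27]
  T.append(cv2.resize(im,(400,400),interpolation=cv2.INTER_CUBIC))
cv2.imwrite('pics/m2.png',np.hstack(T))
b=px2w('top',360,345,.1); print('pole',b)
for z in(0,.1,.15,.2,.25,.3,.4): print(z,w2px('side',(b[0],b[1],z)).round(),w2px('top',(b[0],b[1],z)).round())
E
python3 fin.py
```

```text
t 9.5 p [0.418  0.2021 0.2242] F [ 1.3  0.4 -0.1] w 0.0401 tip 0.011 j [ 0.45  0.17 -0.13  1.26 -0.    0.23]
top 0.79 [250.9 215.6  29.   25.6] [0.6339 0.2419 0.02  ]
side 0.57 [246.8 292.5  26.7  20.3] [0.6206 0.2517 0.02  ]
pole [ 0.30178576 -0.04946481  0.1       ]
0 [398. 285.] [358. 341.]
0.1 [401. 257.] [360. 345.]
0.15 [402. 243.] [361. 347.]
0.2 [404. 228.] [363. 350.]
0.25 [406. 213.] [364. 353.]
0.3 [408. 197.] [366. 356.]
0.4 [411. 162.] [369. 363.]
```

View pics/m2.png

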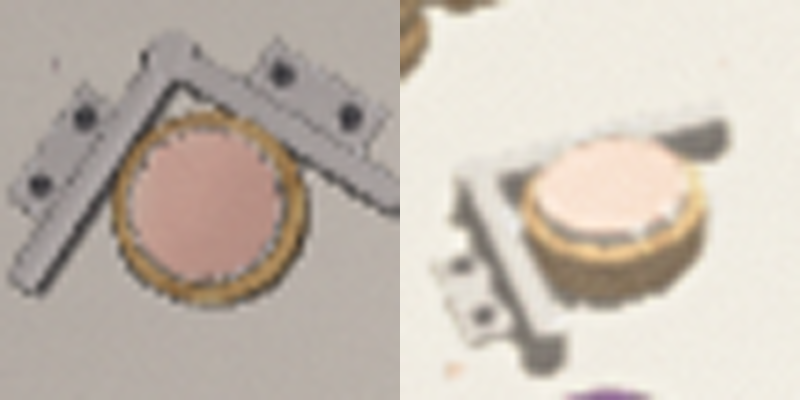

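The picture shows the tin tucked against both bars (left bar near (120,190), right bar near (300,150) in the crop). I'll do a quick numeric check of its centre, and plan the handle approach.

Run:
```python
from h import *
im=cv2.imread('pics/top2.png'); h=cv2.cvtColor(im,cv2.COLOR_BGR2HSV)
for nm,S,pic in(('before',(.4877,.2221),'top0'),('after',(.6318,.2468),'top2')):
  im=cv2.imread(f'pics/{pic}.png').astype(int); u,v=w2px('top',(*S,.027)); 
  m=(im[:,:,2]-im[:,:,0]>22).astype(np.uint8); yy,xx=np.mgrid[:480,:640]; m[np.hypot(xx-u,yy-v)>19]=0
  c=max(cv2.findContours(m,0,1)[0],key=cv2.contourArea); (a,b),r=cv2.minEnclosingCircle(c); M=cv2.moments(cv2.convexHull(c))
  a2,b2=M['m10']/M['m00'],M['m01']/M['m00']
  print(nm,(u,v),(a,b),r,(a2,b2),px2w('top',a2,b2,.027).round(4))
plan((.5508,-.076,.17),14); plan((.5508,-.076,.095),14)
```

```text
before (np.float64(256.60525941506825), np.float64(269.7818964925161)) (256.56451416015625, 269.758056640625) 13.55012035369873 (256.59642637091804, 269.7603203943315) [0.4878 0.2221 0.027 ]
after (np.float64(248.63635997852919), np.float64(216.00792053726715)) (250.0, 216.35714721679688) 13.394621849060059 (249.88993414863594, 216.46284101599247) [0.6306 0.2434 0.027 ]
d [-1.371 -6.006  1.047] w [ 0.06  0.04 17.68]
d [-1.362 -6.007  2.547] w [ 0.06  0.04 17.68]
```

```bash
cat > ref.py <<'E'
from h import *
from scipy.ndimage import map_coordinates
from scipy.optimize import minimize
ims={n:cv2.GaussianBlur(cv2.imread(f'pics/{n}0.png',0),(0,0),.5).astype(float) for n in('top','side')}
q=1/np.sqrt(2)
def face(s,off,z):  # points on bar of side s; off outward from inner face
    t=np.linspace(.008,.088,30); P=[]
    for zz in z: 
        for oo in off: P.append(np.c_[.0495-t*q+oo*q, s*(t*q+oo*q), 0*t+zz])
    return np.vstack(P)
def samp(n,p,L):
    c,s=np.cos(p[2]),np.sin(p[2]); W=np.c_[p[0]+c*L[:,0]-s*L[:,1],p[1]+s*L[:,0]+c*L[:,1],L[:,2]]
    U=np.array([w2px(n,w) for w in W]); return map_coordinates(ims[n],[U[:,1],U[:,0]],order=1)
F={s:(face(s,[0],[.004,.008,.012,.016]),face(s,[-.003,-.006],[0]),face(s,[.002,.005,.009],[.02])) for s in(1,-1)}
def cost(p):
    e=0
    for s in(1,-1):
        a,b,c=[samp('top',p,L) for L in F[s]]; e-= (b.mean()-a.mean())+(c.mean()-a.mean())-.5*(b.std()+c.std()+a.std())
    return e
best=None
for dx in(-.003,0,.003):
  for dy in(-.004,-.001,.002):
    x0=np.array([.6318+dx,.2468+dy,.217])
    r=minimize(cost,x0,method='Nelder-Mead',options=dict(initial_simplex=x0+np.array([[0,0,0],[.003,0,0],[0,.003,0],[0,0,.03]]),xatol=1e-4,fatol=.05,maxiter=80))
    print(x0.round(4),r.x.round(4),round(r.fun,1))
    if best is None or r.fun<best.fun: best=r
print(best.x, cost([.6318,.2468,.217]))
E
python3 ref.py
```

```text
Traceback (most recent call last):
  File "ref.py", line 24, in <module>
    r=minimize(cost,x0,method='Nelder-Mead',options=dict(initial_simplex=x0+np.array([[0,0,0],[.003,0,0],[0,.003,0],[0,0,.03]]),xatol=1e-4,fatol=.05,maxiter=80))
  File "ref.py", line 18, in cost
    a,b,c=[samp('top',p,L) for L in F[s]]; e-= (b.mean()-a.mean())+(c.mean()-a.mean())-.5*(b.std()+c.std()+a.std())
           ~~~~^^^^^^^^^^^
  File "ref.py", line 13, in samp
    U=np.array([w2px(n,w) for w in W]); return map_coordinates(ims[n],[U[:,1],U[:,0]],order=1)
                ~~~~^^^^^
  File "h.py", line 10, in w2px
    c,f=K(n); q=R.from_quat(c['rotation']).as_matrix().T@(np.array(p)-c['origin']); return np.array([c['cx']-f*q[0]/q[2],c['cy']+f*q[1]/q[2]])
        ~^^^
  File "h.py", line 5, in K
    c=bot.get_calibration(n); f=240/np.tan(np.radians(c['vfov'])/2); return c,f
ValueError: time passes only in moves, steps and waits
```

```bash
sed -i "s/^def K/from functools import lru_cache\n@lru_cache\ndef K/" h.py
sed -i "s/U=np.array.*; return/k,f=K(n); Q=(W-k['origin'])@R.from_quat(k['rotation']).as_matrix(); U=np.c_[k['cx']-f*Q[:,0]\/Q[:,2],k['cy']+f*Q[:,1]\/Q[:,2]]; return/" ref.py; timeout 200 python3 ref.py
```

```text
[0.6288 0.2428 0.217 ] [0.6317 0.2478 0.2347] -180.7
[0.6288 0.2458 0.217 ] [0.6317 0.2478 0.2347] -180.7
[0.6288 0.2488 0.217 ] [0.6317 0.2478 0.2347] -180.7
[0.6318 0.2428 0.217 ] [0.6317 0.2478 0.2346] -180.7
[0.6318 0.2458 0.217 ] [0.6317 0.2478 0.2347] -180.7
[0.6318 0.2488 0.217 ] [0.6317 0.2478 0.2347] -180.7
[0.6348 0.2428 0.217 ] [0.6317 0.2478 0.2347] -180.7
[0.6348 0.2458 0.217 ] [0.6317 0.2478 0.2346] -180.7
[0.6348 0.2488 0.217 ] [0.6317 0.2478 0.2346] -180.7
[0.63172234 0.24779014 0.23460056] -167.6569198563759
```

The refined stop fit gives the seat at (0.6317, 0.2478), yaw 13.4°. The tin at (0.6306, 0.2434) touches the right bar but seems 3–4 mm short of the left one. I'll nudge it along the right bar with closed fingers (direction 58°).

Run:
```python
from h import *
plan((.598,.1905,.17),148.4); plan((.598,.1905,.021),148.4)
```

```text
d [-3.439 -1.004  1.063] w [-0.02  0.06 -9.2 ]
d [-3.422 -1.006  4.043] w [-0.02  0.06 -9.2 ]
```

Emit:
drive_tool(
  rows=[
    {"dx": -3.43,"dy": -1.0,"dz": 1.06,"wx": 0,"wy": 0.06,"wz": -9.2,"hand": 0},
    {"dx": -3.43,"dy": -1.0,"dz": 1.06,"wx": 0,"wy": 0.06,"wz": -9.2,"hand": 0},
    {"dx": -3.43,"dy": -1.0,"dz": 1.06,"wx": 0,"wy": 0.06,"wz": -9.2,"hand": 0},
    {"dx": -3.43,"dy": -1.0,"dz": 1.06,"wx": 0,"wy": 0.06,"wz": -9.2,"hand": 0},
    {"dx": -3.43,"dy": -1.0,"dz": 1.06,"wx": 0,"wy": 0.06,"wz": -9.2,"hand": 0},
    {"dx": -3.43,"dy": -1.0,"dz": 1.06,"wx": 0,"wy": 0.06,"wz": -9.2,"hand": 0},
    {"dx": -3.43,"dy": -1.0,"dz": 1.06,"wx": 0,"wy": 0.06,"wz": -9.2,"hand": 0},
    {"dx": -3.43,"dy": -1.0,"dz": 1.06,"wx": 0,"wy": 0.06,"wz": -9.2,"hand": 0},
    {"dx": -3.43,"dy": -1.0,"dz": 1.06,"wx": 0,"wy": 0.06,"wz": -9.2,"hand": 0},
  ],
)

```text
clock: 10.6
eef_pos: [0.5956, 0.1898, 0.1672]
tool_rot: [-0.488, 0.873, -0.0, -0.003]
ft_force: [-0.4, -1.4, 0.6]
grip_width: -0.0001
grasp_force: 0.0
```

Run:
```python
from h import *
st();plan((.598,.1905,.021),148.4)
```

```text
t 10.6 p [0.5956 0.1898 0.1672] F [-0.4 -1.4  0.6] w -0.0001 tip 0.011 j [ 0.31  0.53  0.24  1.28 -0.   -0.71]
d [-0.052 -0.04   2.923] w [ 0.03 -0.06 -0.01]
```

Emit:
drive_tool(
  rows=[
    {"dx": 0,"dy": 0,"dz": 0.9,"wx": 0,"wy": -0.06,"wz": 0,"hand": 0},
    {"dx": 0,"dy": 0,"dz": 1.8,"wx": 0,"wy": -0.06,"wz": 0,"hand": 0},
    {"dx": 0,"dy": 0,"dz": 2.6,"wx": 0,"wy": -0.06,"wz": 0,"hand": 0},
    {"dx": 0,"dy": 0,"dz": 2.92,"wx": 0,"wy": -0.06,"wz": 0,"hand": 0},
    {"dx": 0,"dy": 0,"dz": 2.92,"wx": 0,"wy": -0.06,"wz": 0,"hand": 0},
    {"dx": 0,"dy": 0,"dz": 2.92,"wx": 0,"wy": -0.06,"wz": 0,"hand": 0},
    {"dx": 0,"dy": 0,"dz": 2.92,"wx": 0,"wy": -0.06,"wz": 0,"hand": 0},
  ],
)

```text
clock: 11.3
eef_pos: [0.5967, 0.19, 0.024]
tool_rot: [-0.488, 0.873, 0.001, 0.002]
ft_force: [-1.0, -0.2, 0.6]
grip_width: 0.0005
grasp_force: 0.0
```

Run:
```python
from h import *
st();e=np.array([np.cos(np.radians(58.4)),np.sin(np.radians(58.4))]);
for c in((.6306,.2434),(.6317,.2478)): plan((*(np.array(c)-.046*e),.021),148.4)
```

```text
t 11.3 p [0.5967 0.19   0.024 ] F [-1.  -0.2  0.6] w 0.0005 tip 0.011 j [ 0.31  0.65  0.05  0.96  0.   -0.71]
d [-0.345 -0.018  0.062] w [-0.01  0.04  0.  ]
d [-0.432  0.009  0.062] w [-0.01  0.04  0.  ]
```

Emit:
drive_tool(
  rows=[
    {"dx": -0.08,"dy": 0,"dz": 0.05,"wx": 0,"wy": 0,"wz": 0,"hand": 0},
    {"dx": -0.16,"dy": 0,"dz": 0.05,"wx": 0,"wy": 0,"wz": 0,"hand": 0},
    {"dx": -0.22,"dy": 0,"dz": 0.05,"wx": 0,"wy": 0,"wz": 0,"hand": 0},
    {"dx": -0.26,"dy": 0,"dz": 0.05,"wx": 0,"wy": 0,"wz": 0,"hand": 0},
    {"dx": -0.3,"dy": 0,"dz": 0.05,"wx": 0,"wy": 0,"wz": 0,"hand": 0},
    {"dx": -0.3,"dy": 0,"dz": 0.05,"wx": 0,"wy": 0,"wz": 0,"hand": 0},
  ],
)

```text
clock: 11.9
eef_pos: [0.603, 0.2025, 0.0193]
tool_rot: [-0.488, 0.873, 0.001, -0.0]
ft_force: [-0.9, -1.2, 0.5]
grip_width: -0.0003
grasp_force: 0.0
```

Emit:
drive_tool(
  rows=[
    {"dx": -0.02,"dy": 0,"dz": 0,"wx": 0,"wy": 0,"wz": 0,"hand": 0},
    {"dx": -0.04,"dy": 0,"dz": 0,"wx": 0,"wy": 0,"wz": 0,"hand": 0},
    {"dx": -0.05,"dy": 0,"dz": 0,"wx": 0,"wy": 0,"wz": 0,"hand": 0},
  ],
)

```text
clock: 12.2
eef_pos: [0.6042, 0.2043, 0.0193]
tool_rot: [-0.488, 0.873, 0.001, -0.0]
ft_force: [-0.3, 0.7, -0.5]
grip_width: -0.0002
grasp_force: 0.0
```

Emit:
drive_tool(
  rows=[
    {"dx": -0.02,"dy": 0,"dz": 0,"wx": 0,"wy": 0,"wz": 0,"hand": 0},
    {"dx": -0.03,"dy": 0,"dz": 0,"wx": 0,"wy": 0,"wz": 0,"hand": 0},
    {"dx": -0.03,"dy": 0,"dz": 0,"wx": 0,"wy": 0,"wz": 0,"hand": 0},
  ],
)

```text
clock: 12.5
eef_pos: [0.605, 0.2056, 0.0193]
tool_rot: [-0.488, 0.873, 0.001, -0.0]
ft_force: [0.0, 0.2, -0.2]
grip_width: 0.0002
grasp_force: 0.0
```

Emit:
drive_tool(
  rows=[
    {"dx": -0.02,"dy": 0,"dz": 0,"wx": 0,"wy": 0,"wz": 0,"hand": 0},
    {"dx": -0.03,"dy": 0,"dz": 0,"wx": 0,"wy": 0,"wz": 0,"hand": 0},
    {"dx": -0.03,"dy": 0,"dz": 0,"wx": 0,"wy": 0,"wz": 0,"hand": 0},
  ],
)

```text
clock: 12.8
eef_pos: [0.6058, 0.207, 0.0193]
tool_rot: [-0.488, 0.873, 0.001, -0.0]
ft_force: [1.1, 0.3, 0.4]
grip_width: -0.0
grasp_force: 0.0
```

Emit:
drive_tool(
  rows=[
    {"dx": -0.02,"dy": 0,"dz": 0,"wx": 0,"wy": 0,"wz": 0,"hand": 0},
    {"dx": -0.03,"dy": 0,"dz": 0,"wx": 0,"wy": 0,"wz": 0,"hand": 0},
    {"dx": -0.03,"dy": 0,"dz": 0,"wx": 0,"wy": 0,"wz": 0,"hand": 0},
  ],
)

```text
clock: 13.1
eef_pos: [0.6066, 0.2082, 0.0193]
tool_rot: [-0.488, 0.873, 0.001, -0.0]
ft_force: [-1.1, -0.5, -0.2]
grip_width: 0.0002
grasp_force: 0.0
```

```bash
cat > tc.py <<'E'
from h import *
bot.camera('side'); im=bot.camera('top'); cv2.imwrite('pics/top3.png',im[:,:,::-1]); im=im.astype(int); st()
u,v=w2px('top',(.6317,.2470,.027)); m=(im[:,:,0]-im[:,:,2]>22).astype(np.uint8); yy,xx=np.mgrid[:480,:640]; m[np.hypot(xx-u,yy-v)>19]=0
c=max(cv2.findContours(m,0,1)[0],key=cv2.contourArea); print(cv2.contourArea(c),cv2.boundingRect(c)); M=cv2.moments(cv2.convexHull(c)); print(px2w('top',M['m10']/M['m00'],M['m01']/M['m00'],.027).round(4))
E
python3 tc.py
```

```text
t 13.2 p [0.6065 0.2082 0.0193] F [ 0.   1.1 -0.1] w 0.0 tip 0.011 j [ 0.33  0.68  0.1   0.98  0.   -0.69]
106.0 (232, 198, 25, 14)
[0.6626 0.2579 0.027 ]
```

Emit:
drive_tool(
  rows=[
    {"dx": -0.02,"dy": 0,"dz": 0,"wx": 0,"wy": 0,"wz": 0,"hand": 0},
    {"dx": -0.03,"dy": 0,"dz": 0,"wx": 0,"wy": 0,"wz": 0,"hand": 0},
    {"dx": -0.03,"dy": 0,"dz": 0,"wx": 0,"wy": 0,"wz": 0,"hand": 0},
  ],
)

```text
clock: 13.5
eef_pos: [0.6073, 0.2094, 0.0193]
tool_rot: [-0.488, 0.873, 0.001, -0.0]
ft_force: [-0.4, -0.5, -0.2]
grip_width: 0.0003
grasp_force: 0.1
```

Emit:
drive_tool(
  rows=[
    {"dx": -0.02,"dy": 0,"dz": 0,"wx": 0,"wy": 0,"wz": 0,"hand": 0},
    {"dx": -0.03,"dy": 0,"dz": 0,"wx": 0,"wy": 0,"wz": 0,"hand": 0},
    {"dx": -0.03,"dy": 0,"dz": 0,"wx": 0,"wy": 0,"wz": 0,"hand": 0},
  ],
)

```text
clock: 13.8
eef_pos: [0.6081, 0.2108, 0.0193]
tool_rot: [-0.488, 0.873, 0.001, -0.0]
ft_force: [1.2, 0.2, -1.0]
grip_width: 0.0002
grasp_force: 0.1
```

Emit:
drive_tool(
  rows=[
    {"dx": -0.02,"dy": 0,"dz": 0,"wx": 0,"wy": 0,"wz": 0,"hand": 0},
    {"dx": -0.03,"dy": 0,"dz": 0,"wx": 0,"wy": 0,"wz": 0,"hand": 0},
    {"dx": -0.03,"dy": 0,"dz": 0,"wx": 0,"wy": 0,"wz": 0,"hand": 0},
  ],
)

```text
clock: 14.1
eef_pos: [0.6085, 0.2114, 0.0192]
tool_rot: [-0.488, 0.873, 0.001, -0.001]
ft_force: [-1.0, -2.7, 1.6]
grip_width: 0.0004
grasp_force: 1.5
```

Emit:
drive_tool(
  rows=[
    {"dx": -0.02,"dy": 0,"dz": 0,"wx": 0,"wy": 0,"wz": 0,"hand": 0},
    {"dx": -0.03,"dy": 0,"dz": 0,"wx": 0,"wy": 0,"wz": 0,"hand": 0},
    {"dx": -0.03,"dy": 0,"dz": 0,"wx": 0,"wy": 0,"wz": 0,"hand": 0},
  ],
)

```text
clock: 14.4
eef_pos: [0.6086, 0.2116, 0.0192]
tool_rot: [-0.488, 0.873, 0.0, -0.002]
ft_force: [-3.7, -5.6, 4.1]
grip_width: -0.0001
grasp_force: 3.3
```

Firm contact with the left bar now. Back off, rise, and re-measure.

Emit:
drive_tool(
  rows=[
    {"dx": 0.1,"dy": 0,"dz": 0,"wx": 0,"wy": 0,"wz": 0,"hand": 0},
    {"dx": 0.4,"dy": 0,"dz": 0,"wx": 0,"wy": 0,"wz": 0,"hand": 0},
    {"dx": 0.45,"dy": 0,"dz": 0,"wx": 0,"wy": 0,"wz": 0,"hand": 0},
    {"dx": 0.45,"dy": 0,"dz": -0.8,"wx": 0,"wy": 0,"wz": 0,"hand": 0},
    {"dx": 0.6,"dy": 0,"dz": -1.8,"wx": 0,"wy": 0,"wz": 0,"hand": 0},
    {"dx": 1.0,"dy": -1,"dz": -2.8,"wx": 0,"wy": 0,"wz": 0,"hand": 0},
    {"dx": 1.4,"dy": -2,"dz": -3.6,"wx": 0,"wy": 0,"wz": 0,"hand": 0},
    {"dx": 1.8,"dy": 2.5,"dz": -4,"wx": 0,"wy": 0,"wz": 0,"hand": 0},
    {"dx": 1.8,"dy": 2.5,"dz": -4,"wx": 0,"wy": 0,"wz": 0,"hand": 0},
    {"dx": 1.8,"dy": 2.5,"dz": -4,"wx": 0,"wy": 0,"wz": 0,"hand": 0},
    {"dx": 1.8,"dy": 2.5,"dz": -4,"wx": 0,"wy": 0,"wz": 0,"hand": 0},
    {"dx": 1.8,"dy": 2.5,"dz": -4,"wx": 0,"wy": 0,"wz": 0,"hand": 0},
  ],
)

```text
clock: 15.6
eef_pos: [0.4527, 0.2039, 0.2216]
tool_rot: [-0.49, 0.872, 0.002, 0.001]
ft_force: [1.4, 0.8, 1.0]
grip_width: 0.0002
grasp_force: 0.0
```

```bash
python3 tc.py
python3 - <<'E'
import cv2
a=cv2.imread('pics/top3.png')[185:245,215:285]; cv2.imwrite('pics/z3.png',cv2.resize(a,None,fx=10,fy=10,interpolation=cv2.INTER_CUBIC))
E
```

```text
t 15.7 p [0.4563 0.203  0.2207] F [-0.7  0.1 -0.2] w 0.0001 tip 0.011 j [ 0.42  0.25 -0.04  1.28  0.   -0.6 ]
517.0 (236, 203, 27, 27)
[0.632 0.246 0.027]
```

View pics/z3.png

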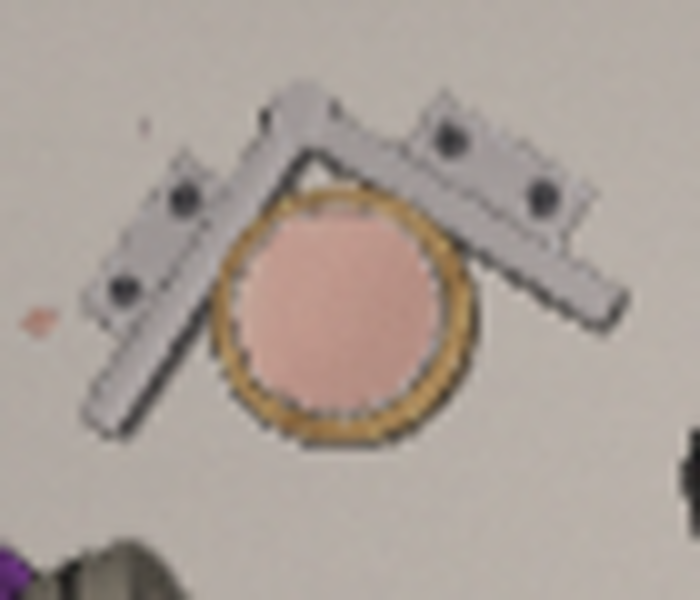

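Run:
```python
from h import *
e=np.array([np.cos(.234),np.sin(.234)]);c=np.array([.632,.2465])
plan((*(c-.066*e),.1),103.4);plan((*(c-.066*e),.021),103.4)
```

```text
d [-1.637 -1.61   2.42 ] w [0.02 0.04 9.03]
d [-1.631 -1.61   4.   ] w [0.02 0.04 9.03]
```

The tin now covers the left inner face near (215,270) and touches the right bar near (455,240). One light confirming push along the bisector will close any residual gap.

Emit:
drive_tool(
  rows=[
    {"dx": -1.63,"dy": -1.61,"dz": 2.0,"wx": 0,"wy": 0,"wz": 9.03,"hand": 0},
    {"dx": -1.63,"dy": -1.61,"dz": 2.0,"wx": 0,"wy": 0,"wz": 9.03,"hand": 0},
    {"dx": -1.63,"dy": -1.61,"dz": 2.0,"wx": 0,"wy": 0,"wz": 9.03,"hand": 0},
    {"dx": -1.63,"dy": -1.61,"dz": 2.4,"wx": 0,"wy": 0,"wz": 9.03,"hand": 0},
    {"dx": -1.63,"dy": -1.61,"dz": 2.4,"wx": 0,"wy": 0,"wz": 9.03,"hand": 0},
    {"dx": -1.63,"dy": -1.61,"dz": 2.4,"wx": 0,"wy": 0,"wz": 9.03,"hand": 0},
    {"dx": -1.63,"dy": -1.61,"dz": 3.2,"wx": 0,"wy": 0,"wz": 9.03,"hand": 0},
    {"dx": -1.63,"dy": -1.61,"dz": 3.8,"wx": 0,"wy": 0,"wz": 9.03,"hand": 0},
    {"dx": -1.63,"dy": -1.61,"dz": 4.0,"wx": 0,"wy": 0,"wz": 9.03,"hand": 0},
    {"dx": -1.63,"dy": -1.61,"dz": 4.0,"wx": 0,"wy": 0,"wz": 9.03,"hand": 0},
  ],
)

```text
clock: 16.7
eef_pos: [0.5667, 0.2283, 0.0168]
tool_rot: [-0.115, 0.993, 0.0, -0.003]
ft_force: [0.2, -1.1, -0.1]
grip_width: -0.0002
grasp_force: 0.0
```

Emit:
drive_tool(
  rows=[
    {"dx": -0.1,"dy": 0,"dz": 0,"wx": 0,"wy": 0,"wz": 0,"hand": 0},
    {"dx": -0.2,"dy": 0,"dz": 0,"wx": 0,"wy": 0,"wz": 0,"hand": 0},
    {"dx": -0.28,"dy": 0,"dz": 0,"wx": 0,"wy": 0,"wz": 0,"hand": 0},
    {"dx": -0.33,"dy": 0,"dz": 0,"wx": 0,"wy": 0,"wz": 0,"hand": 0},
    {"dx": -0.36,"dy": 0,"dz": 0,"wx": 0,"wy": 0,"wz": 0,"hand": 0},
    {"dx": -0.38,"dy": 0,"dz": 0,"wx": 0,"wy": 0,"wz": 0,"hand": 0},
  ],
)

```text
clock: 17.3
eef_pos: [0.586, 0.2338, 0.0197]
tool_rot: [-0.116, 0.993, 0.001, -0.0]
ft_force: [0.7, 0.1, -0.0]
grip_width: -0.0
grasp_force: 0.0
```

Emit:
drive_tool(
  rows=[
    {"dx": -0.02,"dy": 0,"dz": 0,"wx": 0,"wy": 0,"wz": 0,"hand": 0},
    {"dx": -0.04,"dy": 0,"dz": 0,"wx": 0,"wy": 0,"wz": 0,"hand": 0},
    {"dx": -0.04,"dy": 0,"dz": 0,"wx": 0,"wy": 0,"wz": 0,"hand": 0},
  ],
)

```text
clock: 17.6
eef_pos: [0.5877, 0.2341, 0.0194]
tool_rot: [-0.116, 0.993, 0.001, -0.001]
ft_force: [0.3, 0.6, 0.7]
grip_width: 0.0001
grasp_force: 0.0
```

Emit:
drive_tool(
  rows=[
    {"dx": -0.02,"dy": 0,"dz": 0,"wx": 0,"wy": 0,"wz": 0,"hand": 0},
    {"dx": -0.04,"dy": 0,"dz": 0,"wx": 0,"wy": 0,"wz": 0,"hand": 0},
    {"dx": -0.04,"dy": 0,"dz": 0,"wx": 0,"wy": 0,"wz": 0,"hand": 0},
  ],
)

```text
clock: 17.9
eef_pos: [0.5888, 0.2343, 0.0192]
tool_rot: [-0.116, 0.993, 0.001, -0.002]
ft_force: [-3.1, -0.6, 1.9]
grip_width: 0.0
grasp_force: 1.5
```

Emit:
drive_tool(
  rows=[
    {"dx": -0.02,"dy": 0,"dz": 0,"wx": 0,"wy": 0,"wz": 0,"hand": 0},
    {"dx": -0.03,"dy": 0,"dz": 0,"wx": 0,"wy": 0,"wz": 0,"hand": 0},
    {"dx": -0.03,"dy": 0,"dz": 0,"wx": 0,"wy": 0,"wz": 0,"hand": 0},
  ],
)

```text
clock: 18.2
eef_pos: [0.589, 0.2343, 0.0192]
tool_rot: [-0.116, 0.993, 0.0, -0.003]
ft_force: [-6.6, -2.2, 4.8]
grip_width: 0.0
grasp_force: 3.5
```

Stiff stop 3 mm deeper than the first push, so the tin is home. Retreat and rise.

Emit:
drive_tool(
  rows=[
    {"dx": 0.1,"dy": 0,"dz": 0,"wx": 0,"wy": 0,"wz": 0,"hand": 0},
    {"dx": 0.5,"dy": 0,"dz": 0,"wx": 0,"wy": 0,"wz": 0,"hand": 0},
    {"dx": 1.1,"dy": 0,"dz": 0,"wx": 0,"wy": 0,"wz": 0,"hand": 0},
    {"dx": 1.1,"dy": 0,"dz": 0,"wx": 0,"wy": 0,"wz": 0,"hand": 0},
    {"dx": 1.5,"dy": 0,"dz": -1,"wx": 0,"wy": 0,"wz": 0,"hand": 40},
    {"dx": 2,"dy": 0,"dz": -2,"wx": 0,"wy": 0,"wz": 0,"hand": 40},
    {"dx": 2.5,"dy": 0,"dz": -3,"wx": 0,"wy": 0,"wz": 0,"hand": 40},
    {"dx": 2.5,"dy": 0,"dz": -3.6,"wx": 0,"wy": 0,"wz": 0,"hand": 40},
    {"dx": 2.5,"dy": 0,"dz": -3.6,"wx": 0,"wy": 0,"wz": 0,"hand": 40},
  ],
)

```text
clock: 19.1
eef_pos: [0.4737, 0.2079, 0.2072]
tool_rot: [-0.116, 0.993, 0.003, 0.007]
ft_force: [0.6, 0.1, 0.4]
grip_width: 0.0402
grasp_force: 0.0
```

```bash
python3 tc.py
python3 - <<'E'
from h import *
plan((.5508,-.076,.18),14)
E
```

```text
t 19.2 p [0.4716 0.2068 0.2015] F [ 0.8 -0.6 -0.7] w 0.0401 tip 0.011 j [ 0.41  0.29 -0.04  1.24  0.    0.18]
516.5 (236, 203, 27, 27)
[0.632  0.2459 0.027 ]
d [-0.242 -5.869  0.415] w [ 0.07  0.02 17.85]
```

Tin unchanged at (0.632, 0.246): seated. Now to above the handle.

Emit:
drive_tool(
  rows=[
    {"dx": -0.24,"dy": -5.87,"dz": 0.4,"wx": 0,"wy": 0,"wz": 17.85,"hand": 40},
    {"dx": -0.24,"dy": -5.87,"dz": 0.4,"wx": 0,"wy": 0,"wz": 17.85,"hand": 40},
    {"dx": -0.24,"dy": -5.87,"dz": 0.4,"wx": 0,"wy": 0,"wz": 17.85,"hand": 40},
    {"dx": -0.24,"dy": -5.87,"dz": 0.4,"wx": 0,"wy": 0,"wz": 17.85,"hand": 40},
    {"dx": -0.24,"dy": -5.87,"dz": 0.4,"wx": 0,"wy": 0,"wz": 17.85,"hand": 40},
    {"dx": -0.24,"dy": -5.87,"dz": 0.4,"wx": 0,"wy": 0,"wz": 17.85,"hand": 40},
    {"dx": -0.24,"dy": -5.87,"dz": 0.4,"wx": 0,"wy": 0,"wz": 17.85,"hand": 40},
    {"dx": -0.24,"dy": -5.87,"dz": 0.4,"wx": 0,"wy": 0,"wz": 17.85,"hand": 40},
    {"dx": -0.24,"dy": -5.87,"dz": 0.4,"wx": 0,"wy": 0,"wz": 17.85,"hand": 40},
    {"dx": -0.24,"dy": -5.87,"dz": 0.4,"wx": 0,"wy": 0,"wz": 17.85,"hand": 40},
    {"dx": -0.24,"dy": -5.87,"dz": 0.4,"wx": 0,"wy": 0,"wz": 17.85,"hand": 40},
    {"dx": -0.24,"dy": -5.87,"dz": 0.4,"wx": 0,"wy": 0,"wz": 17.85,"hand": 40},
    {"dx": -0.24,"dy": -5.87,"dz": 0.4,"wx": 0,"wy": 0,"wz": 17.85,"hand": 40},
    {"dx": -0.24,"dy": -5.87,"dz": 0.4,"wx": 0,"wy": 0,"wz": 17.85,"hand": 40},
    {"dx": -0.24,"dy": -5.87,"dz": 0.4,"wx": 0,"wy": 0,"wz": 17.85,"hand": 40},
  ],
)

```text
clock: 20.7
eef_pos: [0.5487, -0.0769, 0.1786]
tool_rot: [0.615, 0.788, 0.0, -0.001]
ft_force: [0.0, -0.9, 0.6]
grip_width: 0.0402
grasp_force: 0.0
```

Run:
```python
from h import *
st(); plan((.5508,-.076,.095),14)
```

```text
t 20.7 p [ 0.5487 -0.0769  0.1786] F [ 0.  -0.9  0.6] w 0.0402 tip 0.011 j [-0.14  0.38  0.03  1.23  0.    1.19]
d [0.004 0.048 1.672] w [-0.02 -0.02  0.01]
```

Emit:
drive_tool(
  rows=[
    {"dx": 0,"dy": 0.05,"dz": 0.6,"wx": 0,"wy": 0,"wz": 0,"hand": 40},
    {"dx": 0,"dy": 0.05,"dz": 1.1,"wx": 0,"wy": 0,"wz": 0,"hand": 40},
    {"dx": 0,"dy": 0.05,"dz": 1.45,"wx": 0,"wy": 0,"wz": 0,"hand": 40},
    {"dx": 0,"dy": 0.05,"dz": 1.6,"wx": 0,"wy": 0,"wz": 0,"hand": 40},
    {"dx": 0,"dy": 0.05,"dz": 1.67,"wx": 0,"wy": 0,"wz": 0,"hand": 40},
    {"dx": 0,"dy": 0.05,"dz": 1.67,"wx": 0,"wy": 0,"wz": 0,"hand": 40},
    {"dx": 0,"dy": 0.05,"dz": 1.67,"wx": 0,"wy": 0,"wz": 0,"hand": 18},
    {"dx": 0,"dy": 0.05,"dz": 1.67,"wx": 0,"wy": 0,"wz": 0,"hand": 18},
  ],
)

```text
clock: 21.5
eef_pos: [0.5519, -0.0763, 0.0966]
tool_rot: [0.616, 0.788, 0.001, -0.0]
ft_force: [-0.4, -0.6, -0.3]
grip_width: 0.0176
grasp_force: 0.0
```

Emit:
drive_tool(
  rows=[
    {"dx": 0,"dy": 0,"dz": 0,"wx": 0,"wy": 0,"wz": 0,"hand": 12},
    {"dx": 0,"dy": 0,"dz": 0,"wx": 0,"wy": 0,"wz": 0,"hand": 9},
    {"dx": 0,"dy": 0,"dz": 0,"wx": 0,"wy": 0,"wz": 0,"hand": 6},
    {"dx": 0,"dy": 0,"dz": 0,"wx": 0,"wy": 0,"wz": 0,"hand": 0},
    {"dx": 0,"dy": 0,"dz": 0,"wx": 0,"wy": 0,"wz": 0,"hand": 0},
  ],
)

```text
clock: 22.0
eef_pos: [0.55, -0.0766, 0.0962]
tool_rot: [0.616, 0.788, -0.001, -0.001]
ft_force: [-5.2, -1.5, 5.4]
grip_width: 0.0086
grasp_force: 58.5
```

Run:
```python
from h import *
st(); o=bot.get_obs(); print(R.from_quat(o['tool_rot']).as_matrix().round(3))
r=R.from_quat(o['tool_rot']).inv(); a=np.radians(14.05); u=np.array([np.cos(a),np.sin(a),0]);z=np.array([0,0,1.])
for t in range(5,51,5):
    t_=np.radians(t); x=-.11*np.cos(t_)+.043*np.sin(t_); zz=.11*np.sin(t_)+.043*np.cos(t_)
    print(t,(r.apply(u*(x+.11)+z*(zz-.043))/.05).round(3))
```

```text
t 22.0 p [ 0.55   -0.0766  0.0962] F [-5.2 -1.5  5.4] w 0.0086 tip 0.011 j [-0.14  0.45 -0.08  1.04  0.    1.19]
[[-0.242  0.97  -0.003]
 [ 0.97   0.242  0.001]
 [ 0.001 -0.003 -1.   ]]
5 [ 0.     0.083 -0.189]
10 [ 0.001  0.182 -0.369]
15 [ 0.001  0.296 -0.541]
20 [ 0.001  0.425 -0.702]
25 [ 0.002  0.567 -0.851]
30 [ 0.002  0.722 -0.987]
35 [ 0.003  0.888 -1.109]
40 [ 0.003  1.064 -1.216]
45 [ 0.003  1.249 -1.307]
50 [ 0.004  1.441 -1.382]
```

Gripped (58 N), though the 8.6 mm opening is a bit below 11 mm. I'll lift about 15° first and check.

Emit:
drive_tool(
  rows=[
    {"dx": 0,"dy": 0.04,"dz": -0.1,"wx": 0,"wy": 0,"wz": 0,"hand": 0},
    {"dx": 0,"dy": 0.08,"dz": -0.19,"wx": 0,"wy": 0,"wz": 0,"hand": 0},
    {"dx": 0,"dy": 0.13,"dz": -0.28,"wx": 0,"wy": 0,"wz": 0,"hand": 0},
    {"dx": 0,"dy": 0.18,"dz": -0.37,"wx": 0,"wy": 0,"wz": 0,"hand": 0},
    {"dx": 0,"dy": 0.24,"dz": -0.46,"wx": 0,"wy": 0,"wz": 0,"hand": 0},
    {"dx": 0,"dy": 0.3,"dz": -0.54,"wx": 0,"wy": 0,"wz": 0,"hand": 0},
    {"dx": 0,"dy": 0.3,"dz": -0.54,"wx": 0,"wy": 0,"wz": 0,"hand": 0},
  ],
)

```text
clock: 22.7
eef_pos: [0.5631, -0.0734, 0.1224]
tool_rot: [0.616, 0.788, -0.002, -0.003]
ft_force: [-9.0, -4.2, 2.7]
grip_width: 0.0087
grasp_force: 58.6
```

Run:
```python
from h import *
st(); T=[]
for n in('top','side'):
  im=bot.camera(n);cv2.imwrite(f'pics/{n}4.png',im[:,:,::-1])
  u,v=w2px(n,(.58,-.07,.1)).astype(int); T.append(cv2.resize(im[v-45:v+45,u-45:u+45,::-1],(400,400),interpolation=cv2.INTER_CUBIC))
cv2.imwrite('pics/m4.png',np.hstack(T))
```

```text
t 22.7 p [ 0.5631 -0.0734  0.1224] F [-9.  -4.2  2.7] w 0.0087 tip 0.011 j [-0.13  0.46 -0.01  1.12 -0.    1.2 ]
```

The grip holds: the motion follows the arc to about 14.5° and the opening is steady. Continue along the arc to 45°.

Emit:
drive_tool(
  rows=[
    {"dx": 0,"dy": 0.04,"dz": -0.08,"wx": 0,"wy": 0,"wz": 0,"hand": 0},
    {"dx": 0,"dy": 0.1,"dz": -0.16,"wx": 0,"wy": 0,"wz": 0,"hand": 0},
    {"dx": 0,"dy": 0.17,"dz": -0.24,"wx": 0,"wy": 0,"wz": 0,"hand": 0},
    {"dx": 0,"dy": 0.24,"dz": -0.31,"wx": 0,"wy": 0,"wz": 0,"hand": 0},
    {"dx": 0,"dy": 0.32,"dz": -0.38,"wx": 0,"wy": 0,"wz": 0,"hand": 0},
    {"dx": 0,"dy": 0.4,"dz": -0.45,"wx": 0,"wy": 0,"wz": 0,"hand": 0},
    {"dx": 0,"dy": 0.48,"dz": -0.51,"wx": 0,"wy": 0,"wz": 0,"hand": 0},
    {"dx": 0,"dy": 0.56,"dz": -0.57,"wx": 0,"wy": 0,"wz": 0,"hand": 0},
    {"dx": 0,"dy": 0.56,"dz": -0.57,"wx": 0,"wy": 0,"wz": 0,"hand": 0},
  ],
)

```text
clock: 23.7
eef_pos: [0.591, -0.0666, 0.1527]
tool_rot: [0.616, 0.788, -0.002, -0.002]
ft_force: [-9.5, -3.5, 10.2]
grip_width: 0.009
grasp_force: 59.1
```

```bash
cat > lid.py <<'E'
from h import *
from scipy.optimize import minimize_scalar
st(); o=bot.get_obs(); p=np.array(o['eef_pos'])-[.55,-.0766,.0962]; a=np.radians(14.05); s=np.array([p[:2]@[np.cos(a),np.sin(a)],p[2]])
arc=lambda t:np.array([.11-.11*np.cos(t)+.043*np.sin(t),.11*np.sin(t)+.043*np.cos(t)-.043])
f=minimize_scalar(lambda t:((arc(t)-s)**2).sum(),bounds=(0,1.3),method='bounded'); print('disp',s,'angle',np.degrees(f.x),'err mm',(s-arc(f.x))*1e3,'to45',(arc(np.pi/4)-s)/.05)
E
python3 lid.py
```

```text
t 23.7 p [ 0.591  -0.0666  0.1527] F [-9.5 -3.5 10.2] w 0.009 tip 0.011 j [-0.11  0.48  0.12  1.21 -0.    1.22]
disp [0.04224536 0.05647036] angle 34.38812921408712 err mm [-1.26550648  1.85788016] to45 [0.40756962 0.1743396 ]
```

Emit:
drive_tool(
  rows=[
    {"dx": 0,"dy": 0.08,"dz": -0.06,"wx": 0,"wy": 0,"wz": 0,"hand": 0},
    {"dx": 0,"dy": 0.16,"dz": -0.11,"wx": 0,"wy": 0,"wz": 0,"hand": 0},
    {"dx": 0,"dy": 0.24,"dz": -0.15,"wx": 0,"wy": 0,"wz": 0,"hand": 0},
    {"dx": 0,"dy": 0.3,"dz": -0.18,"wx": 0,"wy": 0,"wz": 0,"hand": 0},
    {"dx": 0,"dy": 0.36,"dz": -0.21,"wx": 0,"wy": 0,"wz": 0,"hand": 0},
    {"dx": 0,"dy": 0.36,"dz": -0.21,"wx": 0,"wy": 0,"wz": 0,"hand": 0},
    {"dx": 0,"dy": 0.36,"dz": -0.21,"wx": 0,"wy": 0,"wz": 0,"hand": 0},
  ],
)

```text
clock: 24.4
eef_pos: [0.6095, -0.0622, 0.1643]
tool_rot: [0.616, 0.788, -0.0, -0.001]
ft_force: [-9.8, -2.4, 11.9]
grip_width: 0.0085
grasp_force: 59.0
```

```bash
python3 lid.py
python3 - <<'E'
from h import *
T=[]
for n,h in(('top',32),('side',32)):
  im=bot.camera(n);cv2.imwrite(f'pics/{n}5.png',im[:,:,::-1]); im=np.ascontiguousarray(im[:,:,::-1])
  u,v=w2px(n,(.60,-.07,.12)).astype(int)
  big=cv2.resize(im[v-h-12:v+h+12,u-h-8:u+h+8],None,fx=5,fy=5,interpolation=cv2.INTER_CUBIC); print(n,'offset',u-h-8,v-h-12,big.shape)
  a=np.radians(14.05)
  # lid upper face: 8 mm above hinge axis, 140 long from hinge
  for th,col in((35,(255,0,0)),(45,(0,255,0)),(55,(0,0,255))):
    t=np.radians(th); P=[]
    for lx,ly in((0,.1),(-.14,.1),(-.14,-.1),(0,-.1)):
      x=.07+lx*np.cos(t)+.008*np.sin(t); z=.06-lx*np.sin(t)+.008*np.cos(t)
      w=(.5894+x*np.cos(a)-ly*np.sin(a),-.0682+x*np.sin(a)+ly*np.cos(a),z); P.append(((w2px(n,w)-[u-h-8,v-h-12]+.5)*5-.5).astype(int))
    cv2.polylines(big,[np.array(P)],True,col,1)
  T.append(big)
cv2.imwrite('pics/m5.png',np.hstack(T))
E
```

```text
t 24.4 p [ 0.6095 -0.0622  0.1643] F [-9.8 -2.4 11.9] w 0.0085 tip 0.011 j [-0.1   0.51  0.19  1.26 -0.    1.23]
disp [0.06118554 0.068125  ] angle 44.934325356427955 err mm [-1.31433035  2.99204185] to45 [ 0.02876615 -0.05875333]
top offset 329 180 (440, 400, 3)
side offset 278 170 (440, 400, 3)
```

View pics/m5.png

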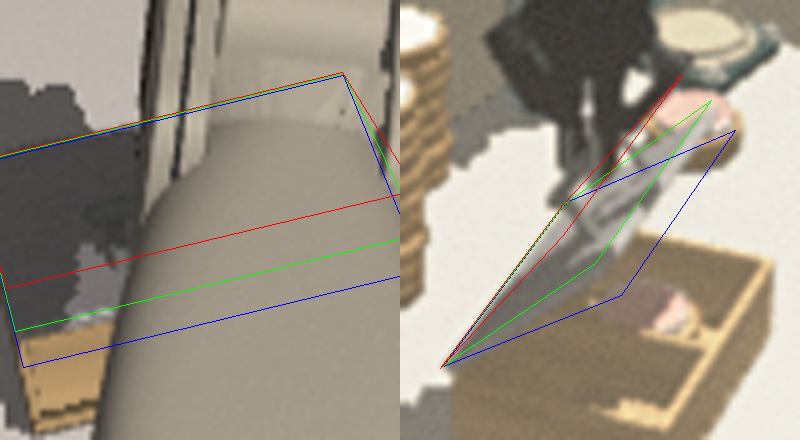

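The side view puts the lid's front-left corner at about (600,260), on the green 45° outline at (595,264). In the top view the front edge lies near the green line too. The arc estimate is 44.9°. The tin is seated and the lid is held, so I'm handing in.

```bash
python3 -c "
from workcell import bot
print(bot.job_done())"
```

```text
the job is handed in; nothing more can be done
None
```

The tin sits against both bars of the stop, and the gripper is holding the lid at about 45° (arc estimate 44.9°, matched by the camera overlay). I handed the job in at about 24 s and it returned no verdict; the loose lid, timer and side tin were never approached, though I took no closing check of them.

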